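# Shut the bearing case on its seal

## Robot

A 6-joint arm with a two-finger parallel gripper is mounted at the origin on a cart in front of the work surface, level with it; the furniture and walls round the work are solid. World frame = base frame: x ahead of the robot, y to its left, z up, the work surface at z = 0. Lengths are in m, angles in degrees, forces in N, time in s.
With the tool pointing down it reaches from about 0.35 to 0.85 m from the base axis. Payload 8.1 kg.
Tool frame: the origin (TCP) lies between the finger pads; the fingertips stand 8 mm ahead of it and the grasp point (between the pads) lies 11 mm behind it; z points along the fingers, x is the direction in which the jaws open and shut, and the axes are right-handed (so a half turn about z gives the same grasp; the last joint's range is limited). The gripper opens to 85 mm and grips with 20 to 120 N. Pads are 22 mm wide; open, the fingers measure 114 mm over their backs; the gripper's body (76 mm by 85 mm) begins 54 mm behind the grasp point. The pads swing forward as they close: fully open they stand 13 mm farther back than shut.
Start: joints at [-68.491, 7.471, 85.268, -0, 87.261, -4.893], TCP at [0.267, -0.537, 0.239] pointing down, gripper open.
Joint ranges: [-169.43, 169.43], [-51.17, 129.36], [1.28, 143.12], [-76.62, 256.62], [0, 156.53], [-152.29, 152.29]. Speed limits (degrees/s): [136.94, 136.94, 159.86, 180, 180, 180].

## Interface

Orientations are given as a 3x3 rotation matrix whose columns are the frame's x, y, z axes.
In Python, from cell import bot gives the robot as it stands.
- The arm moves only by the tool play_rows, never from a script. Its argument "targets" is a list of rows, each an object of numbers: "dx", "dy", "dz": the shift along the tool's x, y, z in mm; "yaw": the turn about the tool's z in rad. In form: [{"dx": .., "dy": .., "dz": .., "yaw": ..}, ...]. A call has 1 to 8 rows; each row shifts and turns the commanded pose from where the row before left it, along the tool's axes as they then stand; what a row does not reach is not made up. A row lasts 1/12 s, in which the tool goes at most 41.7 mm and 7.16 degrees, less where a joint would pass 70% of its speed; a pose out of reach is approached as far as the arm can. A call is refused whole if a number of a shift passes 41.7 or a number of a turn 0.125, either way. A call with a gripper value outside its range is refused whole. "jaw" is the finger opening in mm, from 0 to 85.4, set as the call begins (left out, the last holds). The fingers move at their own pace and stop on an object; "squeeze" is the grip in N (left out, the last holds). Time passes only in rows, so rows that do not move let the fingers close. It gives the time, the measured TCP pose, the force and the opening at its end, in the units of the state.
- bot.sense(): the state, without advancing time (a new reading comes with each control period).
- bot.capture(name): name is "scene" or "top"; returns a dict with "image" (420x560x3 uint8, red, green, blue), "z_map" (420x560 float32, m along the optical axis (not along the pixel's ray), 0 where there is no reading), "intrinsics" (3x3 intrinsics, pixels), "R" (3x3) and "t" (3): a world point X has camera coordinates R X + t. Camera axes: x right, y down, z forward; pixel columns grow to the right and rows downward; lengths in m; the calibration is good to about 2 mm. A picture is of the moment at which its call begins.
- bot.hand_in(): hands the job in, once; it reports no verdict.
The state is a dict: "t": time; "joints": joint angles; "joint_velocities": joint speeds; "joint_torque": joint torques, N m; "eef_pos": TCP position; "tcp_rot": TCP orientation; "ft_force": force on the tool from outside, world axes, zero at the start; "ft_torque": the same for the moment, N m; "opening": opening from 0.0 (shut) to 1.0 (fully open).
Only numpy, scipy, OpenCV 4.12 (cv2) and the standard library are available. Lean on these libraries where they do the work, as an engineer would, in place of code of your own. Each camera call takes 0.05 s, during which the arm holds its last target.

## Task

Lay the smaller of the two ball bearings that lie on the bench flat over the post in the open case. Then swing the lid shut and press it down gently against its rubber seal until the spring hook at the front snaps over the lid's edge and holds it: how far down it catches differs from case to case, so feel for it and do not lean hard on the lid. Leave the larger bearing, the oil can and the tin where they are.

Things in the scene. Friction and masses are not known exactly. Their poses are not given: they have to be found in the camera images.
- case: Grey painted dust-tight case fixed to the bench, 150 (x) x 184 (y) x 60 mm, walls 6 mm. Origin: centre of its underside on the bench top; z up, -x its front (the catch side), +x the hinge side. Inside, an aluminium boss carries an upright post; a 39 mm high divider at y = +52 mm parts off a side compartment with a spare bolt and nut.
- post (a point): Top centre of the 19 mm thick upright steel post in the case, 40 mm above the bench; at x = -15, y = -14 mm in the case's frame. Its top 5 mm taper to 11 mm. The smaller bearing's bore passes over it with about 2 mm to spare all round.
- seat (a point): Foot of the post: centre of the boss's flat top (45 mm wide), 20 mm above the bench, on which the bearing's underside rests when it is fully down.
- bearing_b: The smaller ball bearing, steel ring 52 mm outside, 25 mm bore, 15 mm high, 0.12 kg, lying flat on the bench. Origin: centre of its underside; z is its axis. It may be gripped across its outside.
- bearing_a: The larger ball bearing, 72 mm outside, 18 mm high, lying flat on the bench. Origin: centre of its underside. It stays where it is.
- oil_can: Oil can with a thin upright spout, 68 x 96 x 177 mm, standing to the left of the case. Origin: centre of its underside. It stays where it is.
- rivet_tin: Flat round tin, 61 mm wide, 37 mm high, standing to the right, beyond the bearings. Origin: centre of its underside. It stays where it is.
- lid_angle (a joint): Lid angle in rad about the hinge axis, which lies along the case's y at its back: 0 = lid level, underside 66 mm above the bench; grows as the lid opens, to 1.65. A stiff hinge (0.22 Nm friction) keeps it where it is left. The hook catches it at some angle between +0.026 and -0.026 rad, as its plate is set; 1 mm lower the lid's edge meets firm rubber buffers.
- lid_edge (a point): Middle of the free edge of the lid, on its upper (outer) face; axes as the lid's.
- catch (a joint): Swing in rad of the steel spring hook (14 mm wide) at the middle of the case's front: 0 = upright, sprung home; the keeper on the lid's edge pushes it outward, to about 0.12, as it passes, then it snaps back to 0 over the keeper. Its plate is screwed on through slots, so it sits anywhere within 4.5 mm above or below its mean height, where its nose is 69.5 mm above the bench.
- case_lid: The lid: grey plate 158 mm from hinge to free edge, 188 mm wide, 10 mm thick, with a keeper strip 14 mm out from the edge. Origin on the hinge axis, 66 mm above the bench, at x = +81 mm in the case's frame; underside in the plane of that axis. Its -x axis points to the free edge, z out of the upper (outer) face. Catching takes 5 to 15 N pressed 30 mm from the edge; over 30 N is too hard.
- seal: Black rubber seal standing in the case's rim, inside the walls. The lid meets it at about 0.055 rad; from there it pushes back like a spring, about 0.9 N per mm of travel at the lid's front edge. Origin: on the lid's hinge axis.
There are look-alikes about, which are no part of the job. What is shaped like the bearing_b but brown is not meant.

How it is judged:
By the outcome, as a careful person would: the job done as asked, in the order asked, and still so for the second after the job is handed in, with the robot touching nothing.
It also fails if it takes over 66 s, if anything falls off the work surface, if the arm or the gripper's body presses on something with over 40 N, if the wrist force passes 120 N, or if a joint passes its speed limit or range.

## Working session

There is one attempt and no reset: what is moved stays moved. The work goes in short steps, Python scripts to look and compute and a tool call to move; the robot and the scene stay as the last step left them, time stands still between calls to the robot, and variables do not carry over. Pictures are saved under pics/ and viewed, and the job is handed in when it is done.

Besides the shell and the picture viewer there is one more tool, called by a JSON object that holds its "op" and its "data". play_rows: Moves the arm, as the interface text tells. Its arguments: {"type":"object","properties":{"targets":{"type":"array","items":{"type":"object","properties":{"dx":{"type":"number"},"dy":{"type":"number"},"dz":{"type":"number"},"yaw":{"type":"number"}}}},"jaw":{"type":"number"},"squeeze":{"type":"number"}},"required":["targets"]}

```bash
mkdir -p pics; ls; cat > h.py <<'E'
import numpy as np, cv2, json
from cell import bot
def cap(n,save=None):
    c=bot.capture(n)
    if save: cv2.imwrite('pics/'+save,c['image'][:,:,::-1])
    np.savez('/tmp/%s.npz'%n,**{k:np.asarray(v) for k,v in c.items()})
    return c
def ld(n): return dict(np.load('/tmp/%s.npz'%n))
def world(c):
    K=c['intrinsics'];z=c['z_map'];h,w=z.shape
    u,v=np.meshgrid(np.arange(w),np.arange(h))
    P=np.stack([(u-K[0,2])/K[0,0]*z,(v-K[1,2])/K[1,1]*z,z],-1)
    return (P-c['t'])@c['R']
def ray(c,u,v,h):
    K=c['intrinsics'];d=np.array([(u-K[0,2])/K[0,0],(v-K[1,2])/K[1,1],1])@c['R']
    o=-c['t']@c['R']; return o+d*(h-o[2])/d[2]
def proj(c,X):
    K=c['intrinsics'];p=c['R']@np.asarray(X)+c['t'];p=K@p;return p[:2]/p[2]
E
python3 - <<'E'
from h import *
np.set_printoptions(precision=4,suppress=True)
for n in('scene','top'):
    c=cap(n,n+'0.png');print(n,c['intrinsics'],-c['t']@c['R'],c['R'])
print(bot.sense())
E
```

```text
pics
scene [[538.7052   0.     284.5558]
 [  0.     538.7052 210.0127]
 [  0.       0.       1.    ]] [-0.2077 -0.9027  1.4208] [[ 0.7511 -0.6602 -0.0029]
 [-0.4968 -0.5623 -0.661 ]
 [ 0.4348  0.4979 -0.7504]]
top [[449.6383   0.     277.2205]
 [  0.     449.6383 211.054 ]
 [  0.       0.       1.    ]] [ 0.443  -0.0337  1.2649] [[-0.0237 -0.9997 -0.0027]
 [-0.9942  0.0239 -0.1046]
 [ 0.1046  0.0002 -0.9945]]
{'t': 0.1, 'joints': array([-68.4925,   7.5118,  85.325 ,  -0.0013,  87.2609,  -4.8935]), 'joint_velocities': array([-0.0051, -0.0885, -0.1516, -0.0801,  0.0621,  0.0373]), 'joint_torque': array([  0.0004, -57.0948, -50.1943,  -0.0003,   0.008 ,  -0.    ]), 'eef_pos': array([ 0.2666, -0.537 ,  0.2383]), 'tcp_rot': array([[ 0.4447, -0.8957, -0.0006],
       [-0.8957, -0.4447,  0.0016],
       [-0.0017, -0.0001, -1.    ]]), 'ft_force': array([ 0.6398, -0.2849,  0.443 ]), 'ft_torque': array([ 0.0059, -0.017 , -0.0047]), 'opening': 0.9971470111619058}
```

View pics/scene0.png

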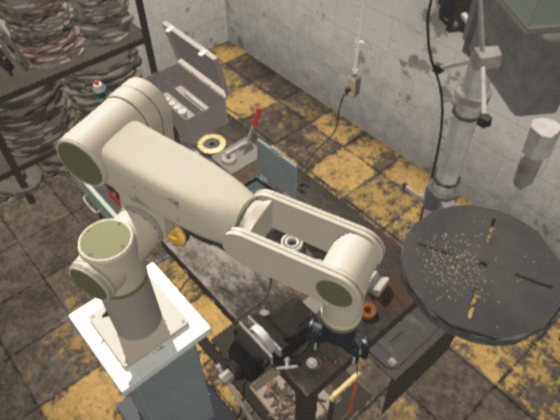

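View pics/top0.png

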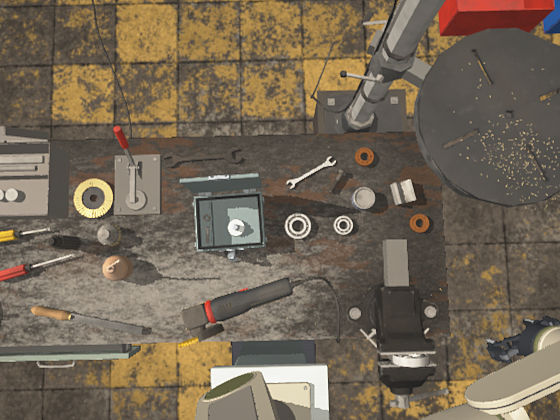

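```bash
python3 - <<'E'
from h import *
np.set_printoptions(precision=4,suppress=True)
c=ld('top');im=c['image'][:,:,::-1]
cv2.imwrite('pics/z1.png',cv2.resize(im[165:285,85:265],None,fx=4.4,fy=4.4,interpolation=cv2.INTER_CUBIC))
cv2.imwrite('pics/z2.png',cv2.resize(im[140:300,260:450],None,fx=3.7,fy=3.7,interpolation=cv2.INTER_CUBIC))
W=world(c)
# height map colored
hm=np.clip(W[:,:,2]/0.25,0,1)*255
cv2.imwrite('pics/hm.png',cv2.applyColorMap(hm.astype(np.uint8),cv2.COLORMAP_JET))
for u,v in [(298,226),(343,225),(363,198),(230,222),(237,228),(108,234),(116,268),(219,182),(280,280),(400,300),(290,215),(338,217)]: print(u,v,W[v,u])
E
```

```text
298 226 [ 0.5325 -0.0912 -0.0028]
343 225 [ 0.5319 -0.2176  0.0018]
363 198 [ 0.6034 -0.2717  0.0306]
230 222 [0.5478 0.0999 0.0051]
237 228 [0.5278 0.0772 0.0421]
108 234 [0.5189 0.4229 0.0571]
116 268 [0.4279 0.3935 0.0755]
219 182 [0.6291 0.1049 0.1963]
280 280 [ 0.3865 -0.0365  0.075 ]
400 300 [ 0.3312 -0.3377  0.1128]
290 215 [ 0.5638 -0.0693  0.0016]
338 217 [ 0.555  -0.2046  0.0005]
```

View pics/z1.png

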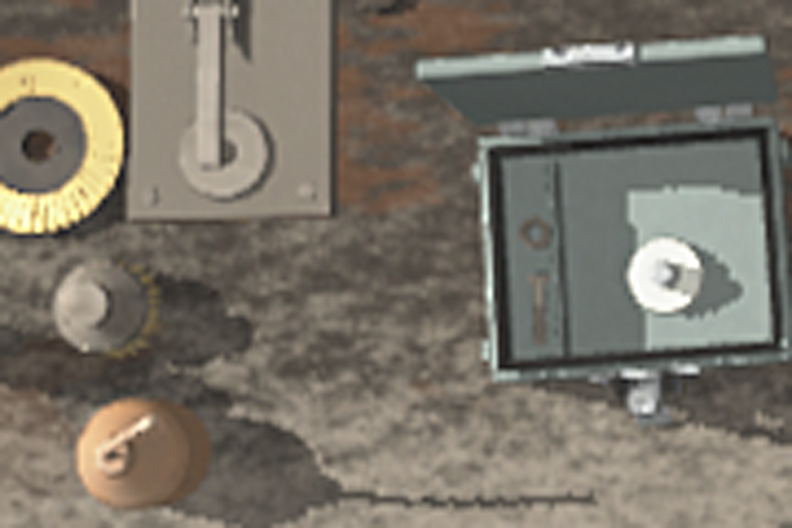

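View pics/z2.png

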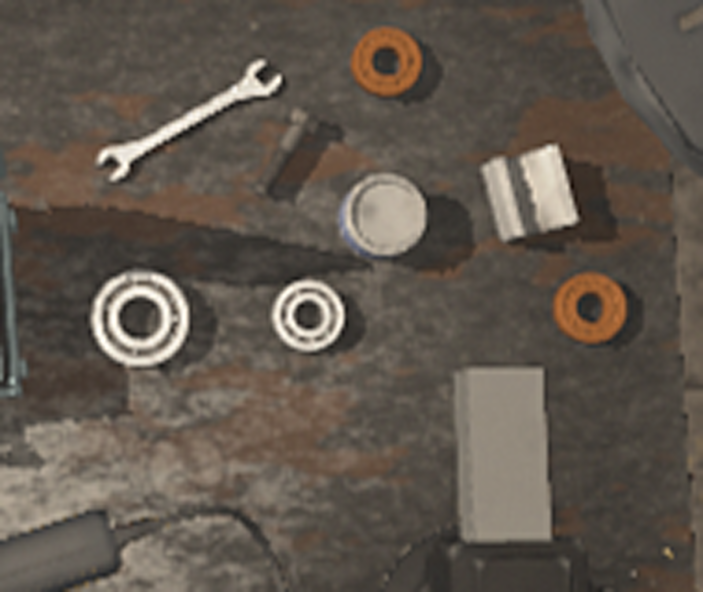

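View pics/hm.png

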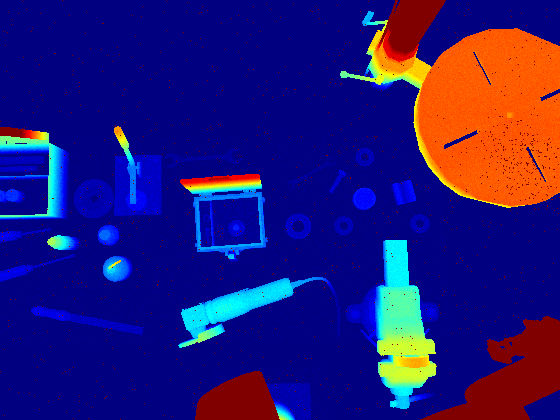

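```bash
python3 - <<'E'
from h import *
np.set_printoptions(precision=4,suppress=True)
c=ld('top');im=c['image'];W=world(c)
g=im.min(2)
def blob(u0,u1,v0,v1,th,h):
    m=np.zeros(g.shape,np.uint8);m[v0:v1,u0:u1]=(g[v0:v1,u0:u1]>th)*255
    cs,_=cv2.findContours(m,cv2.RETR_EXTERNAL,cv2.CHAIN_APPROX_NONE)
    q=max(cs,key=cv2.contourArea)
    P=np.array([ray(c,p[0][0],p[0][1],h)[:2] for p in q],np.float32)
    e=cv2.fitEllipse(P*1000); print('ell',e,'hull c',cv2.minEnclosingCircle(P)[0]); return q
blob(325,362,208,242,120,.015)
blob(325,362,208,242,150,.015)
blob(280,318,208,244,120,.018)
q=blob(222,250,215,240,150,.020);
blob(222,250,215,240,180,.020);
# rim points
m=(abs(W[...,2]-.06)<.006); 
roi=np.zeros_like(m);roi[190:252,188:272]=1
vv,uu=np.nonzero(m&roi)
P=np.array([ray(c,u,v,.06)[:2] for u,v in zip(uu,vv)],np.float32)
print(len(P),cv2.minAreaRect(P*1000),cv2.boxPoints(cv2.minAreaRect(P*1000)))
vis=im[:,:,::-1].copy();vis[m&roi]=(0,0,255)
cv2.imwrite('pics/rim.png',cv2.resize(vis[165:260,175:285],None,fx=6,fy=6,interpolation=cv2.INTER_NEAREST))
# lid points
L=W[170:196,178:265].reshape(-1,3);L=L[L[:,2]>.085]
ctr=L.mean(0);U,S,V=np.linalg.svd(L-ctr);print('lid',len(L),ctr,S,V,L.min(0),L.max(0))
E
```

```text
ell ((531.5479736328125, -215.27508544921875), (50.67387771606445, 51.88019561767578), 28.415245056152344) hull c (0.5322155356407166, -0.21489816904067993)
ell ((531.6478881835938, -215.476318359375), (50.09026336669922, 50.70833206176758), 21.772327423095703) hull c (0.5316634178161621, -0.21524733304977417)
ell ((531.879150390625, -88.62181854248047), (68.994384765625, 71.41862487792969), 8.163923263549805) hull c (0.5324005484580994, -0.0884678065776825)
ell ((533.5139770507812, 73.59906005859375), (64.85078430175781, 73.53932189941406), 124.89418029785156) hull c (0.532133936882019, 0.07503493875265121)
ell ((532.7916870117188, 84.29037475585938), (40.23127365112305, 44.040470123291016), 82.68621826171875) hull c (0.5324437022209167, 0.0830797553062439)
759 ((545.6021728515625, 96.32933044433594), (163.02288818359375, 189.65972900390625), 2.5334815979003906) [[459.9786 187.4634]
 [468.3622  -2.0109]
 [631.2257   5.1952]
 [622.8422 194.6696]]
lid 1126 [0.6284 0.0991 0.1848] [3.4713 1.7959 0.3141] [[-0.126  -0.1294  0.9835]
 [ 0.053  -0.9909 -0.1236]
 [ 0.9906  0.0366  0.1318]] [ 0.443  -0.0337  0.0853] [0.6423 0.1942 1.2649]
```

View pics/rim.png

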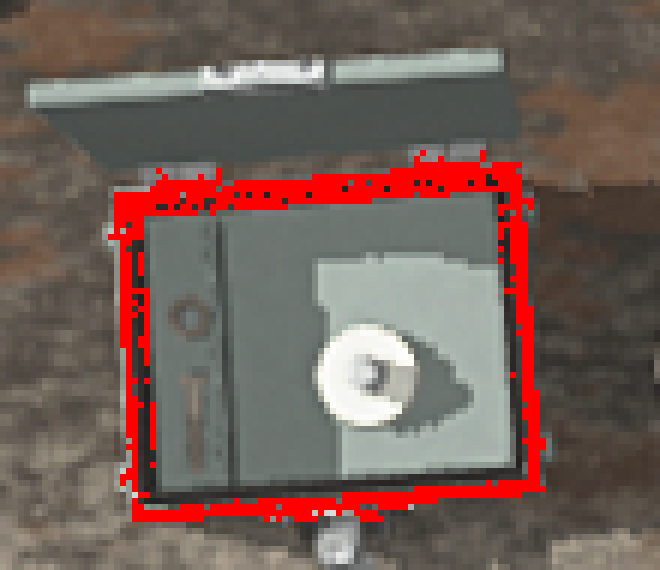

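{"op": "play_rows", "data": {"targets": [{"dx": -10, "dy": -22}, {"dx": -14, "dy": -32}, {"dx": -15, "dy": -34}, {"dx": -15, "dy": -34}, {"dx": -15, "dy": -34}, {"dx": -15, "dy": -34}, {"dx": -15, "dy": -34}, {"dx": -15, "dy": -34}], "jaw": 66, "squeeze": 30}}

```text
$.targets[0]: bad value
```

```bash
python3 - <<'E'
from h import *
np.set_printoptions(precision=4,suppress=True)
cap('scene','scene1.png')
c=ld('top');im=c['image'];W=world(c)
ok=c['z_map']>0
# lid
sub=np.zeros(ok.shape,bool);sub[172:196,178:265]=1
L=W[sub&ok&(W[...,2]>.085)&(W[...,2]<.3)]
for i in range(3):
    ctr=L.mean(0);V=np.linalg.svd(L-ctr)[2];r=(L-ctr)@V[2];L=L[abs(r)<max(.004,.0)]
print('lid',len(L),ctr,V[2],L.min(0),L.max(0))
# outer rim edges: per row/col extremes of mask
m=(abs(W[...,2]-.06)<.006)&ok
def edge(pts):
    P=np.array([ray(c,u,v,.06)[:2] for u,v in pts])
    l=cv2.fitLine(P.astype(np.float32),cv2.DIST_HUBER,0,.001,.001).ravel();return l
front=[(u,max(v for v in range(230,256) if m[v,u])+.5) for u in list(range(205,222))+list(range(244,258))]
left=[(min(u for u in range(190,205) if m[v,u])-.5,v) for v in range(206,236)]
right=[(max(u for u in range(255,270) if m[v,u])+.5,v) for v in range(200,240)]
for n,e in(('front',front),('left',left),('right',right)):
    l=edge(e);print(n,l,np.degrees(np.arctan2(l[1],l[0])))
# post top
s=cv2.resize(im[205:250,215:265],None,fx=12,fy=12,interpolation=cv2.INTER_CUBIC)
cv2.imwrite('pics/post.png',s[:,:,::-1])
E
```

```text
lid 971 [0.6288 0.0999 0.1709] [-0.9981 -0.0521  0.0324] [0.622  0.0072 0.0853] [0.6388 0.1942 0.2417]
front [ 0.0559 -0.9984  0.4696  0.0952] -86.797325
left [0.999  0.0444 0.5495 0.1884] 2.5419593
right [0.9983 0.0575 0.5479 0.0043] 3.2939284
```

View pics/post.png

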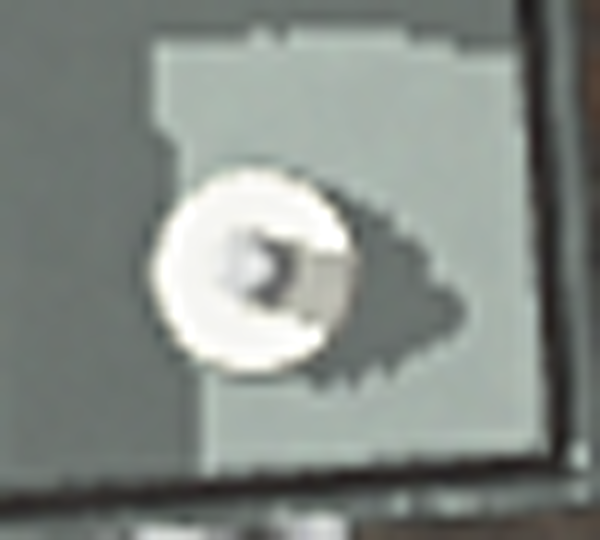

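View pics/scene1.png

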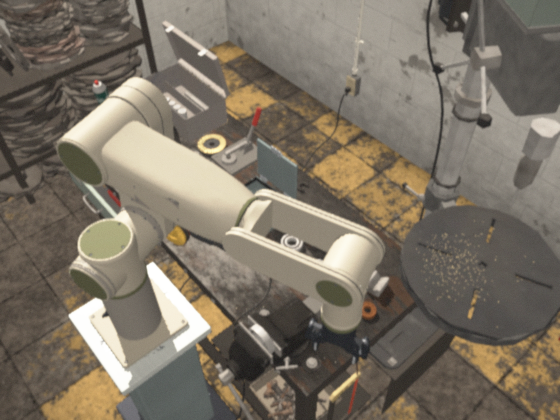

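{"op": "play_rows", "data": {"targets": [{"dx": -10, "dy": -22, "dz": 0, "yaw": 0}, {"dx": -14, "dy": -32, "dz": 0, "yaw": 0}, {"dx": -15, "dy": -34, "dz": 0, "yaw": 0}, {"dx": -15, "dy": -34, "dz": 0, "yaw": 0}, {"dx": -15, "dy": -34, "dz": 0, "yaw": 0}, {"dx": -15, "dy": -34, "dz": 0, "yaw": 0}, {"dx": -15, "dy": -34, "dz": 0, "yaw": 0}, {"dx": -15, "dy": -34, "dz": 0, "yaw": 0}], "jaw": 66, "squeeze": 30}}

```text
t: 0.82
eef_pos: [0.4479, -0.3189, 0.2391]
tcp_rot: [[0.445, -0.896, -0.0], [-0.896, -0.445, 0.0], [-0.0, 0.0, -1.0]]
ft_force: [0.6, -0.2, 0.1]
opening: 0.774
```

```bash
python3 - <<'E'
from h import *
np.set_printoptions(precision=4,suppress=True)
c=ld('top')
print(ray(c,235.6,227.1,.02),ray(c,235.4,226.5,.04),proj(c,[.5305,.0814,.02]))
E
```

```text
[0.532 0.083 0.02 ] [0.5322 0.0817 0.04  ] [236.1848 227.6083]
```

{"op": "play_rows", "data": {"targets": [{"dx": -14, "dy": -30.6, "dz": 0, "yaw": 0}, {"dx": -14, "dy": -30.6, "dz": 0, "yaw": 0}, {"dx": -14, "dy": -30.6, "dz": 0, "yaw": 0}, {"dx": -14, "dy": -30.6, "dz": 0, "yaw": 0}, {"dx": 0, "dy": 0, "dz": 20, "yaw": 0.102}, {"dx": 0, "dy": 0, "dz": 30, "yaw": 0.102}, {"dx": 0, "dy": 0, "dz": 30, "yaw": 0.102}, {"dx": 0, "dy": 0, "dz": 20, "yaw": 0.102}]}}

```text
t: 1.48
eef_pos: [0.5308, -0.2148, 0.136]
tcp_rot: [[0.049, -0.999, -0.003], [-0.999, -0.049, 0.001], [-0.002, 0.003, -1.0]]
ft_force: [-0.3, -0.4, 0.1]
opening: 0.773
```

```bash
python3 - <<'E'
from h import *
np.set_printoptions(precision=4,suppress=True)
cap('scene','scene2.png');cap('top','top2.png');s=bot.sense();print(s['eef_pos'],s['tcp_rot'],s['opening'])
E
```

```text
[ 0.5289 -0.2142  0.1342] [[ 0.0511 -0.9987 -0.0079]
 [-0.9987 -0.0511  0.0041]
 [-0.0045  0.0077 -1.    ]] 0.7708751987005651
```

View pics/scene2.png

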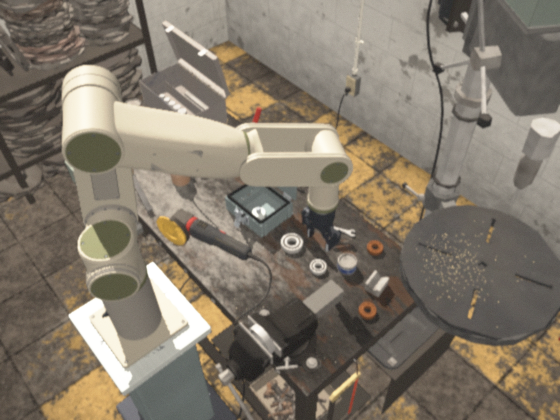

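View pics/top2.png

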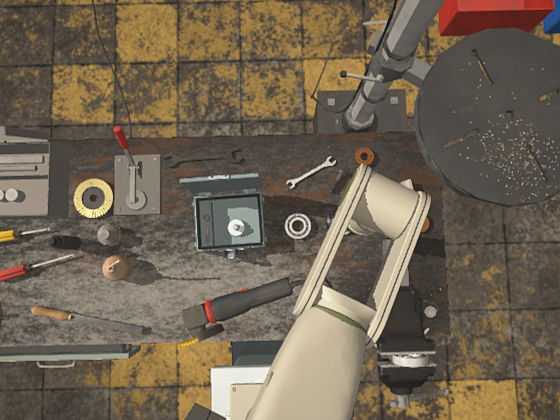

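```bash
python3 - <<'E'
from h import *
np.set_printoptions(precision=4,suppress=True)
c=ld('scene');im=c['image'];g=im.min(2)
def blob(u0,u1,v0,v1,th,h):
    m=np.zeros(g.shape,np.uint8);m[v0:v1,u0:u1]=(g[v0:v1,u0:u1]>th)*255
    cs,_=cv2.findContours(m,cv2.RETR_EXTERNAL,cv2.CHAIN_APPROX_NONE)
    q=max(cs,key=cv2.contourArea)
    P=np.array([ray(c,p[0][0],p[0][1],h)[:2] for p in q],np.float32)
    print('ell',cv2.fitEllipse(P*1000))
blob(306,331,255,280,130,.015);blob(306,331,255,280,160,.015)
blob(278,308,230,256,130,.018)
cv2.imwrite('pics/z3.png',cv2.resize(im[175:290,220:370,::-1],None,fx=5,fy=5,interpolation=cv2.INTER_CUBIC))
print(proj(c,[.5318,.082,.04]),proj(c,[.5318,.082,.02]))
E
```

```text
ell ((529.2521362304688, -217.88259887695312), (53.11424255371094, 55.98091506958008), 134.41456604003906)
ell ((529.8478393554688, -216.93453979492188), (49.12851333618164, 51.45537185668945), 139.1636199951172)
ell ((529.1713256835938, -91.77604675292969), (70.08493041992188, 77.19022369384766), 149.67739868164062)
[258.1023 207.5492] [258.3319 211.392 ]
```

View pics/z3.png

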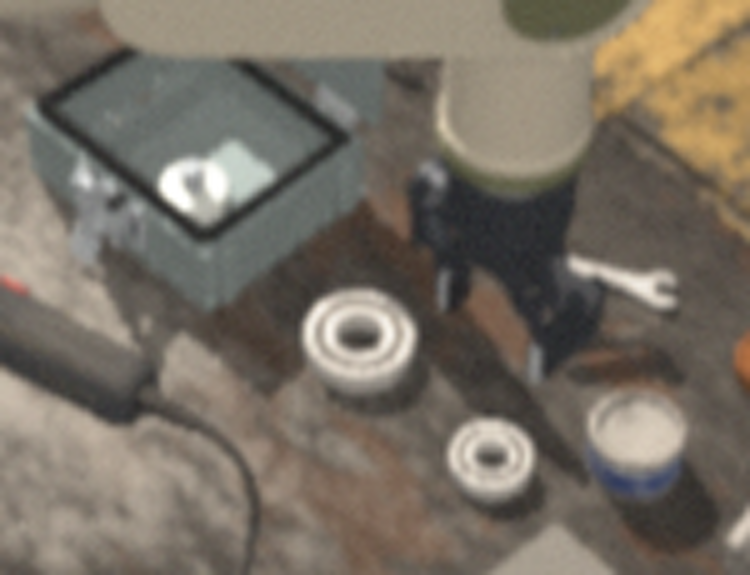

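{"op": "play_rows", "data": {"targets": [{"dx": 0, "dy": 0, "dz": 25, "yaw": 0}, {"dx": 0, "dy": 0, "dz": 30, "yaw": 0}, {"dx": 0, "dy": 0, "dz": 25, "yaw": 0}, {"dx": 0, "dy": 0, "dz": 10, "yaw": 0}, {"dx": 0, "dy": 0, "dz": 0, "yaw": 0}, {"dx": 0, "dy": 0, "dz": 0, "yaw": 0}, {"dx": 0, "dy": 0, "dz": 0, "yaw": 0}]}}

```text
t: 2.17
eef_pos: [0.5336, -0.2168, 0.0519]
tcp_rot: [[0.054, -0.999, 0.003], [-0.999, -0.054, -0.002], [0.002, -0.003, -1.0]]
ft_force: [-0.2, -0.2, -0.1]
opening: 0.771
```

```bash
python3 - <<'E'
from h import *
np.set_printoptions(precision=4,suppress=True)
c=cap('scene','scene3.png');im=c['image'];s=bot.sense();print(s['eef_pos'],s['tcp_rot'],s['opening'],s['ft_force'],proj(c,s['eef_pos']))
cv2.imwrite('pics/z4.png',cv2.resize(im[200:300,260:380,::-1],None,fx=6,fy=6,interpolation=cv2.INTER_CUBIC))
E
```

```text
[ 0.5337 -0.2169  0.052 ] [[ 0.0534 -0.9986  0.0035]
 [-0.9986 -0.0534 -0.0018]
 [ 0.0019 -0.0034 -1.    ]] 0.7756094761834051 [-0.1774 -0.0938 -0.2463] [318.956 258.045]
```

View pics/z4.png

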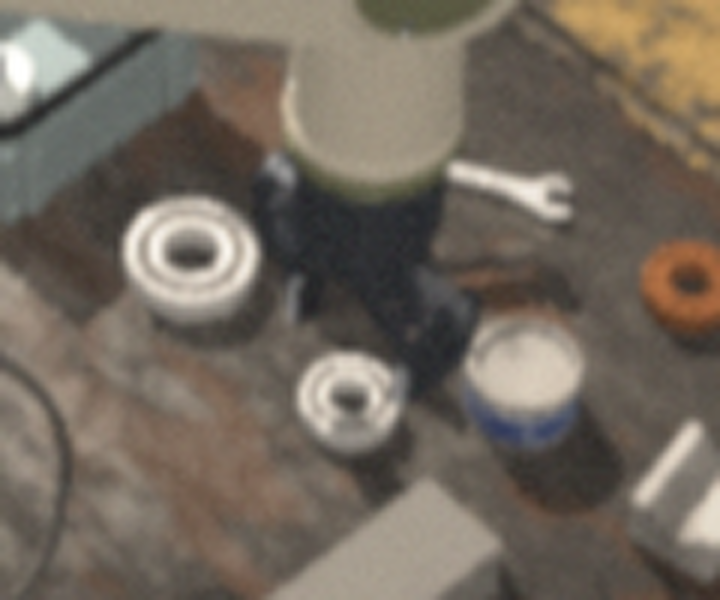

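{"op": "play_rows", "data": {"targets": [{"dx": -1, "dy": 2, "dz": 10, "yaw": 0}, {"dx": 0, "dy": 0, "dz": 10, "yaw": 0}, {"dx": 0, "dy": 0, "dz": 8, "yaw": 0}, {"dx": 0, "dy": 0, "dz": 4, "yaw": 0}, {"dx": 0, "dy": 0, "dz": 0, "yaw": 0}, {"dx": 0, "dy": 0, "dz": 0, "yaw": 0}]}}

```text
t: 2.72
eef_pos: [0.5294, -0.2148, 0.0166]
tcp_rot: [[0.053, -0.999, -0.001], [-0.999, -0.053, 0.001], [-0.001, 0.001, -1.0]]
ft_force: [0.5, -0.0, 0.1]
opening: 0.773
```

{"op": "play_rows", "data": {"targets": [{"dx": 0, "dy": 0, "dz": 2, "yaw": 0}, {"dx": 0, "dy": 0, "dz": 0, "yaw": 0}, {"dx": 0, "dy": 0, "dz": 0, "yaw": 0}, {"dx": 0, "dy": 0, "dz": 0, "yaw": 0}]}}

```text
t: 3.05
eef_pos: [0.5301, -0.2152, 0.0156]
tcp_rot: [[0.053, -0.999, 0.0], [-0.999, -0.053, -0.0], [0.0, -0.0, -1.0]]
ft_force: [0.6, -0.0, 0.4]
opening: 0.773
```

{"op": "play_rows", "data": {"targets": [{"dx": 0, "dy": -1, "dz": 2, "yaw": 0}, {"dx": 0, "dy": 0, "dz": 0, "yaw": 0}, {"dx": 0, "dy": 0, "dz": 2, "yaw": 0}, {"dx": 0, "dy": 0, "dz": 0, "yaw": 0}, {"dx": 0, "dy": 0, "dz": 0, "yaw": 0}]}}

```text
t: 3.47
eef_pos: [0.5307, -0.2149, 0.0111]
tcp_rot: [[0.053, -0.999, -0.0], [-0.999, -0.053, 0.0], [-0.0, 0.0, -1.0]]
ft_force: [0.9, 0.1, 1.0]
opening: 0.77
```

```bash
python3 - <<'E'
from h import *
np.set_printoptions(precision=4,suppress=True)
c=cap('scene','scene4.png');im=c['image'];s=bot.sense();print(s['eef_pos'],s['opening'],s['ft_force'],proj(c,s['eef_pos']))
cv2.imwrite('pics/z5.png',cv2.resize(im[220:300,280:360,::-1],None,fx=7,fy=7,interpolation=cv2.INTER_CUBIC))
E
```

```text
[ 0.5308 -0.215   0.0112] 0.7750300407249527 [-0.561   0.0848  0.243 ] [317.3239 265.7535]
```

View pics/z5.png

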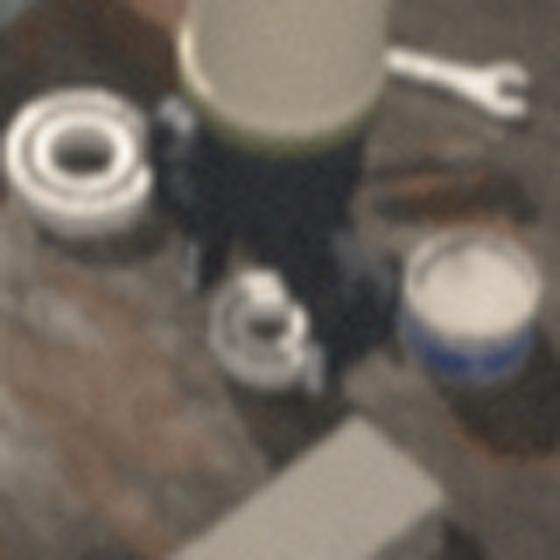

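{"op": "play_rows", "data": {"targets": [{"dx": 0, "dy": 0, "dz": 1.5, "yaw": 0}, {"dx": 0, "dy": 0, "dz": 0, "yaw": 0}, {"dx": 0, "dy": 0, "dz": 1.5, "yaw": 0}, {"dx": 0, "dy": 0, "dz": 0, "yaw": 0}, {"dx": 0, "dy": 0, "dz": 0, "yaw": 0}]}}

```text
t: 3.93
eef_pos: [0.5308, -0.215, 0.0082]
tcp_rot: [[0.053, -0.999, -0.0], [-0.999, -0.053, 0.0], [-0.0, 0.0, -1.0]]
ft_force: [-0.5, -0.1, -0.7]
opening: 0.771
```

{"op": "play_rows", "data": {"targets": [{"dx": 0, "dy": 0, "dz": 0, "yaw": 0}, {"dx": 0, "dy": 0, "dz": 0, "yaw": 0}, {"dx": 0, "dy": 0, "dz": 0, "yaw": 0}, {"dx": 0, "dy": 0, "dz": 0, "yaw": 0}, {"dx": 0, "dy": 0, "dz": 0, "yaw": 0}, {"dx": 0, "dy": 0, "dz": 0, "yaw": 0}], "jaw": 40, "squeeze": 40}}

```text
t: 4.43
eef_pos: [0.5312, -0.2151, 0.0087]
tcp_rot: [[0.053, -0.999, 0.001], [-0.999, -0.053, -0.0], [0.0, -0.001, -1.0]]
ft_force: [-1.1, 1.5, 4.4]
opening: 0.586
```

{"op": "play_rows", "data": {"targets": [{"dx": 0, "dy": 0, "dz": -4, "yaw": 0}, {"dx": 0, "dy": 0, "dz": -15, "yaw": 0}, {"dx": 0, "dy": 0, "dz": -25, "yaw": 0}, {"dx": 0, "dy": 0, "dz": -30, "yaw": 0}, {"dx": 0, "dy": 0, "dz": -30, "yaw": 0}, {"dx": 0, "dy": 0, "dz": -20, "yaw": 0}, {"dx": 0, "dy": 0, "dz": -8, "yaw": 0}, {"dx": 0, "dy": 0, "dz": 0, "yaw": 0}]}}

```text
t: 5.1
eef_pos: [0.5322, -0.2158, 0.1426]
tcp_rot: [[0.053, -0.999, 0.004], [-0.999, -0.053, -0.002], [0.002, -0.004, -1.0]]
ft_force: [0.3, 0.8, -1.3]
opening: 0.584
```

```bash
python3 - <<'E'
from h import *
np.set_printoptions(precision=4,suppress=True)
c=cap('scene','scene5.png');im=c['image'];s=bot.sense();print(s['eef_pos'],s['opening'],s['ft_force'],proj(c,s['eef_pos']))
cv2.imwrite('pics/z6.png',cv2.resize(im[170:280,250:370,::-1],None,fx=6,fy=6,interpolation=cv2.INTER_CUBIC))
E
```

```text
[ 0.5311 -0.2152  0.1404] 0.5884843583703244 [ 0.1334 -0.2954 -2.3127] [319.274  240.7352]
```

View pics/z6.png

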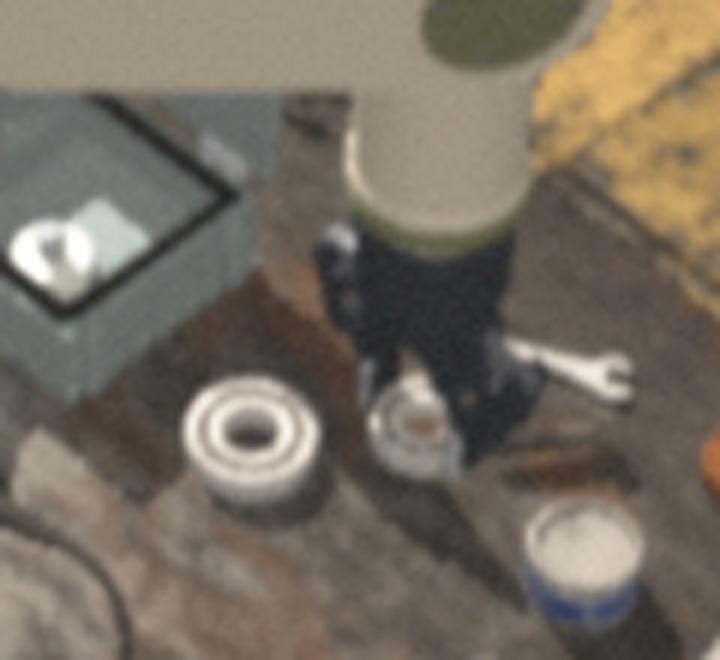

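```bash
python3 - <<'E'
from h import *
np.set_printoptions(precision=4,suppress=True)
c=cap('top');W=world(c);s=bot.sense();p=s['eef_pos'];print(p,s['ft_force'])
ok=(c['z_map']>0)&(W[...,2]>.15)
Q=W[ok];Q=Q[(abs(Q[:,1]-p[1])<.2)&(Q[:,0]>.4)&(Q[:,0]<.7)]
for z in np.arange(.15,.6,.05):
    q=Q[(Q[:,2]>z)&(Q[:,2]<z+.05)]
    if len(q): print(round(z-p[2],3),len(q),q.min(0)-p,np.percentile(q,98,axis=0)-p,q.max(0)-p)
E
```

```text
[ 0.5302 -0.2148  0.1389] [-1.081   0.5676 -3.0496]
0.011 147 [ 0.1311 -0.2     0.0116] [ 0.1696 -0.1857  0.0608] [ 0.1697 -0.1846  0.061 ]
0.061 68 [-0.0163 -0.1994  0.0612] [0.1576 0.0652 0.1016] [0.1614 0.0656 0.1017]
0.111 13 [-0.0357  0.0108  0.1272] [-0.0233  0.0275  0.146 ] [-0.0229  0.0277  0.1463]
0.161 65 [-0.0432 -0.0171  0.18  ] [-0.0223  0.0336  0.2103] [-0.0211  0.0337  0.2108]
0.211 88 [-0.0411 -0.0084  0.2117] [-0.0168  0.0354  0.2592] [-0.0153  0.0358  0.2601]
0.261 57 [-0.044   0.0011  0.2612] [-0.0217  0.0329  0.3109] [-0.0193  0.034   0.311 ]
0.311 385 [-0.1301 -0.0654  0.3112] [0.0516 0.1232 0.3604] [0.0706 0.1373 0.3611]
0.361 4390 [-0.1302 -0.0784  0.3613] [0.0529 0.1101 0.4101] [0.0712 0.1374 0.4111]
0.411 2203 [-0.1302 -0.0539  0.4111] [0.009  0.1301 0.445 ] [0.027  0.1375 0.4485]
```

{"op": "play_rows", "data": {"targets": [{"dx": -15, "dy": -0.8, "dz": 0, "yaw": 0}, {"dx": -25, "dy": -1.3, "dz": 0, "yaw": 0}, {"dx": -30, "dy": -1.6, "dz": 0, "yaw": 0}, {"dx": -30, "dy": -1.6, "dz": 0, "yaw": 0}]}}

```text
t: 5.53
eef_pos: [0.5292, -0.1131, 0.1376]
tcp_rot: [[0.051, -0.999, -0.004], [-0.999, -0.051, 0.002], [-0.002, 0.004, -1.0]]
ft_force: [1.1, 0.8, -1.9]
opening: 0.589
```

{"op": "play_rows", "data": {"targets": [{"dx": -32, "dy": -1.7, "dz": 0, "yaw": 0}, {"dx": -35, "dy": -1.9, "dz": 0, "yaw": 0}, {"dx": -35, "dy": -1.9, "dz": 0, "yaw": 0}, {"dx": -35, "dy": -1.9, "dz": 0, "yaw": 0}, {"dx": -30, "dy": -1.6, "dz": 0, "yaw": 0}, {"dx": -20, "dy": -1.1, "dz": 0, "yaw": 0}, {"dx": -9.5, "dy": -0.5, "dz": 0, "yaw": 0}, {"dx": 0, "dy": 0, "dz": 0, "yaw": 0}]}}

```text
t: 6.2
eef_pos: [0.5295, 0.0841, 0.1382]
tcp_rot: [[0.056, -0.998, -0.003], [-0.998, -0.056, 0.0], [-0.001, 0.003, -1.0]]
ft_force: [-0.3, -0.3, -1.5]
opening: 0.585
```

{"op": "play_rows", "data": {"targets": [{"dx": 0, "dy": 0, "dz": 10, "yaw": 0}, {"dx": 0, "dy": 0, "dz": 20, "yaw": 0}, {"dx": 0, "dy": 0, "dz": 20, "yaw": 0}, {"dx": 0, "dy": 0, "dz": 10, "yaw": 0}, {"dx": 0, "dy": 0, "dz": 0, "yaw": 0}, {"dx": 0, "dy": 0, "dz": 0, "yaw": 0}, {"dx": 0, "dy": 0, "dz": 0, "yaw": 0}, {"dx": 0, "dy": 0, "dz": 0, "yaw": 0}]}}

```text
t: 6.87
eef_pos: [0.5322, 0.0816, 0.0817]
tcp_rot: [[0.052, -0.999, 0.002], [-0.999, -0.052, 0.0], [0.0, -0.002, -1.0]]
ft_force: [-0.4, 0.2, -1.2]
opening: 0.585
```

```bash
python3 - <<'E'
from h import *
np.set_printoptions(precision=4,suppress=True)
c=cap('scene','scene6.png');im=c['image'];s=bot.sense();p=s['eef_pos'];print(p,s['tcp_rot'][:,0],s['opening'],s['ft_force'],proj(c,p))
cv2.imwrite('pics/z7.png',cv2.resize(im[150:250,210:330,::-1],None,fx=6,fy=6,interpolation=cv2.INTER_CUBIC))
print(proj(c,[.5318,.082,.04]),proj(c,[p[0],p[1],p[2]+.0063]))
t=cap('top','top6.png')
E
```

```text
[0.5322 0.0817 0.0817] [ 0.0525 -0.9986  0.    ] 0.581329050944484 [ 0.645   0.07   -1.1229] [257.7625 199.3216]
[258.1023 207.5492] [257.6873 198.0556]
```

View pics/z7.png

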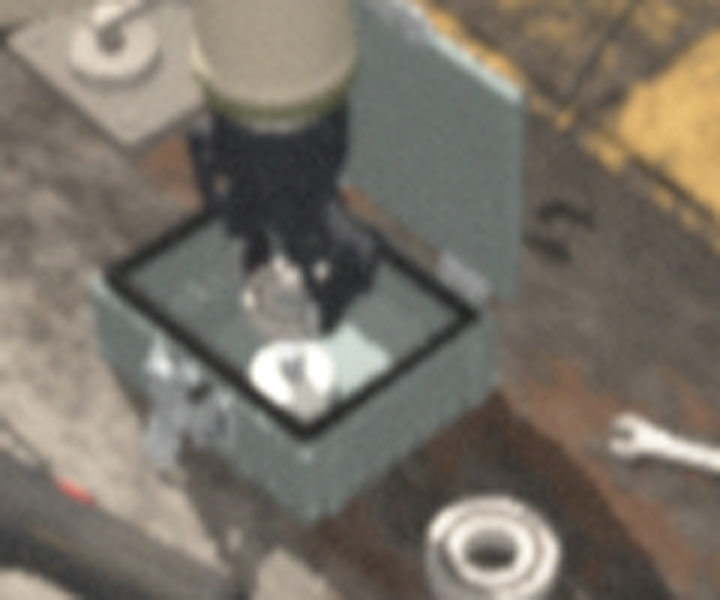

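View pics/top6.png

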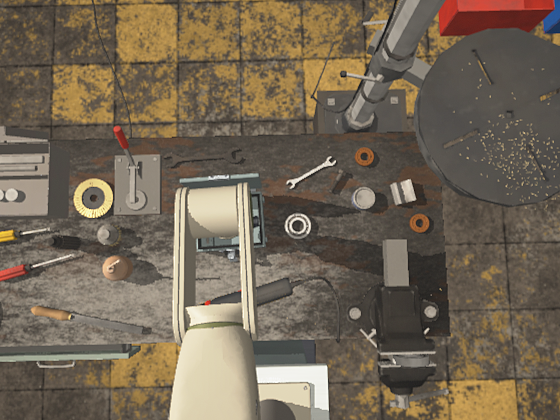

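```bash
python3 - <<'E'
from h import *
c=ld('scene');im=c['image']
s=cv2.resize(im[185:225,240:280,::-1],None,fx=14,fy=14,interpolation=cv2.INTER_CUBIC)
s=cv2.convertScaleAbs(s,alpha=1.3)
# overlay predicted ring outlines for tcp pos
p=np.array([.5322,.0817,.0817])
for r,z,col in((.026,.0063,(0,0,255)),(.0125,.0063,(0,255,0)),(.026,-.0087,(255,0,0))):
    q=[]
    for a in np.linspace(0,2*np.pi,60):
        u=proj(c,p+[r*np.cos(a),r*np.sin(a),z]); q.append(((u-[240,185])+.5)*14)
    cv2.polylines(s,[np.int32(q)],True,col,1)
for r,z,col in((.0225,.02,(0,0,255)),(.0055,.04,(0,255,0)),(.0095,.02,(255,0,0))):
    q=[]
    for a in np.linspace(0,2*np.pi,60):
        u=proj(c,np.array([.5318,.082,0])+[r*np.cos(a),r*np.sin(a),z]); q.append(((u-[240,185])+.5)*14)
    cv2.polylines(s,[np.int32(q)],True,col,1)
cv2.imwrite('pics/z8.png',s)
E
```

```text
(no output)
```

View pics/z8.png

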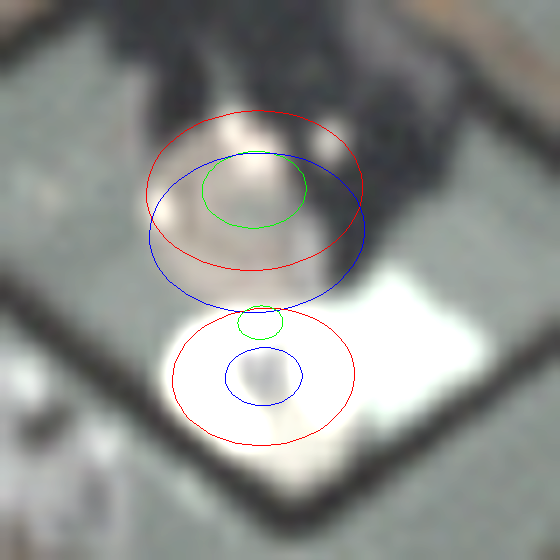

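```bash
python3 - <<'E'
from h import *
c=ld('scene');
def ov(im,c,u0,v0,n,f,name,lst,al=1):
    s=cv2.resize(im[v0:v0+n,u0:u0+n],None,fx=f,fy=f,interpolation=cv2.INTER_CUBIC)
    s=np.clip((s.astype(float)-40)*al,0,255).astype(np.uint8)
    k=s.copy()
    for ctr,r,z,col in lst:
        q=[(proj(c,np.array([ctr[0],ctr[1],z])+[r*np.cos(a),r*np.sin(a),0])-[u0,v0]+.5)*f for a in np.linspace(0,2*np.pi,60)]
        cv2.polylines(k,[np.int32(q)],True,col,1)
    cv2.imwrite('pics/'+name,np.hstack([s,k]))
P=(.5318,.082)
L=[(P,.0225,.02,(0,0,255)),(P,.0055,.04,(0,255,0)),(P,.0095,.02,(255,0,0)),(P,.0095,.035,(255,0,255))]
im=cv2.imread('pics/scene2.png');ov(im,c,240,190,40,10,'p1.png',L,1)
t=ld('top');im=cv2.imread('pics/top0.png');ov(im,t,216,207,40,10,'p2.png',L,1)
E
```

```text
(no output)
```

View pics/p1.png

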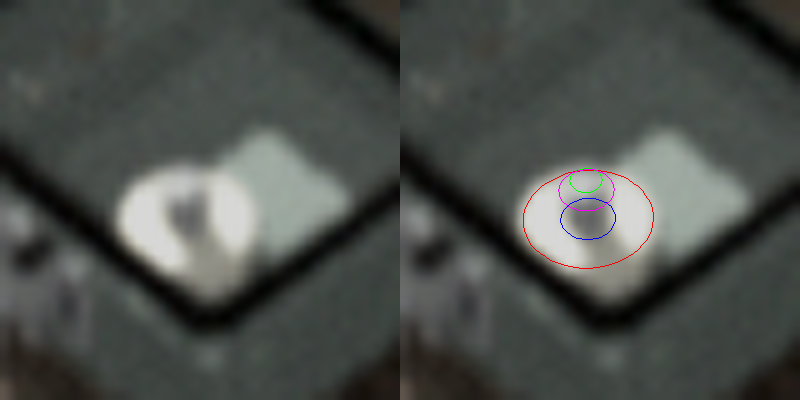

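View pics/p2.png

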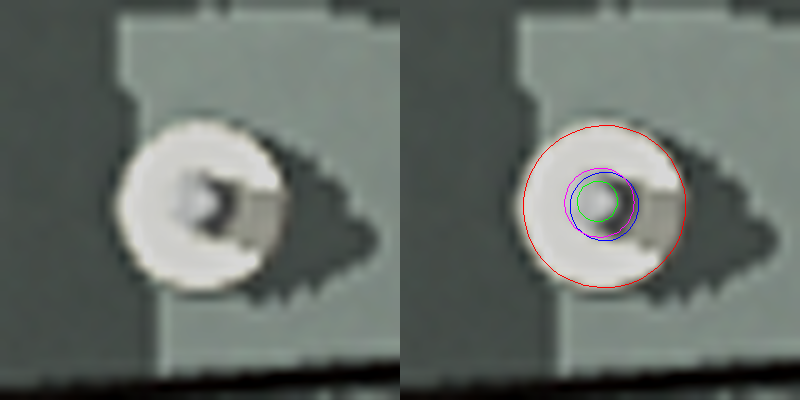

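{"op": "play_rows", "data": {"targets": [{"dx": -0.5, "dy": 0, "dz": 10, "yaw": 0}, {"dx": 0, "dy": 0, "dz": 12, "yaw": 0}, {"dx": 0, "dy": 0, "dz": 8, "yaw": 0}, {"dx": 0, "dy": 0, "dz": 3, "yaw": 0}, {"dx": 0, "dy": 0, "dz": 2, "yaw": 0}, {"dx": 0, "dy": 0, "dz": 2, "yaw": 0}, {"dx": 0, "dy": 0, "dz": 0, "yaw": 0}, {"dx": 0, "dy": 0, "dz": 0, "yaw": 0}]}}

```text
t: 7.63
eef_pos: [0.5313, 0.0824, 0.0435]
tcp_rot: [[0.053, -0.999, 0.0], [-0.999, -0.053, 0.0], [-0.0, -0.0, -1.0]]
ft_force: [0.4, 0.2, -1.4]
opening: 0.586
```

{"op": "play_rows", "data": {"targets": [{"dx": 0, "dy": 0, "dz": 2.5, "yaw": 0}, {"dx": 0, "dy": 0, "dz": 2.5, "yaw": 0}, {"dx": 0, "dy": 0, "dz": 2.5, "yaw": 0}, {"dx": 0, "dy": 0, "dz": 2.5, "yaw": 0}, {"dx": 0, "dy": 0, "dz": 2, "yaw": 0}, {"dx": 0, "dy": 0, "dz": 0, "yaw": 0}, {"dx": 0, "dy": 0, "dz": 0, "yaw": 0}]}}

```text
t: 8.22
eef_pos: [0.5309, 0.0824, 0.031]
tcp_rot: [[0.053, -0.999, -0.001], [-0.999, -0.053, -0.0], [-0.0, 0.001, -1.0]]
ft_force: [0.0, 0.8, -0.3]
opening: 0.582
```

{"op": "play_rows", "data": {"targets": [{"dx": 0, "dy": 0, "dz": 1, "yaw": 0}, {"dx": 0, "dy": 0, "dz": 1, "yaw": 0}, {"dx": 0, "dy": 0, "dz": 0, "yaw": 0}, {"dx": 0, "dy": 0, "dz": 0, "yaw": 0}]}}

```text
t: 8.55
eef_pos: [0.5311, 0.0824, 0.0293]
tcp_rot: [[0.053, -0.999, -0.0], [-0.999, -0.053, 0.0], [-0.0, 0.0, -1.0]]
ft_force: [0.5, 0.0, -0.3]
opening: 0.585
```

{"op": "play_rows", "data": {"targets": [{"dx": 0, "dy": 0, "dz": 0, "yaw": 0}, {"dx": 0, "dy": 0, "dz": 0, "yaw": 0}, {"dx": 0, "dy": 0, "dz": 0, "yaw": 0}, {"dx": 0, "dy": 0, "dz": 0, "yaw": 0}], "jaw": 66}}

```text
t: 8.88
eef_pos: [0.5313, 0.0824, 0.0296]
tcp_rot: [[0.053, -0.999, 0.0], [-0.999, -0.053, 0.0], [-0.0, -0.0, -1.0]]
ft_force: [0.4, 0.5, 0.0]
opening: 0.781
```

{"op": "play_rows", "data": {"targets": [{"dx": 0, "dy": 0, "dz": -10, "yaw": 0}, {"dx": 0, "dy": 0, "dz": -20, "yaw": 0}, {"dx": 0, "dy": 0, "dz": -35, "yaw": 0}, {"dx": 0, "dy": 0, "dz": -40, "yaw": 0}, {"dx": 0, "dy": 0, "dz": -40, "yaw": 0}, {"dx": 0, "dy": 0, "dz": -40, "yaw": 0}, {"dx": 0, "dy": 0, "dz": -40, "yaw": 0}, {"dx": 0, "dy": 0, "dz": -20, "yaw": 0}]}}

```text
t: 9.55
eef_pos: [0.5326, 0.0825, 0.2816]
tcp_rot: [[0.053, -0.999, 0.008], [-0.999, -0.053, 0.0], [-0.0, -0.008, -1.0]]
ft_force: [0.3, -0.4, 0.8]
opening: 0.776
```

```bash
python3 - <<'E'
from h import *
np.set_printoptions(precision=4,suppress=True)
c=cap('scene','scene7.png');im=c['image'];s=bot.sense();p=s['eef_pos'];print(p,s['joints'],s['opening'],s['ft_force'],proj(c,p))
cv2.imwrite('pics/z9.png',cv2.resize(im[130:250,210:330,::-1],None,fx=5,fy=5,interpolation=cv2.INTER_CUBIC))
E
```

```text
[0.5339 0.0826 0.2845] [ 3.3525 -3.3578 91.6677 -0.0016 90.9749 90.3236] 0.7714802665580707 [ 0.1578 -0.4264  4.2276] [255.3725 154.5613]
```

View pics/z9.png

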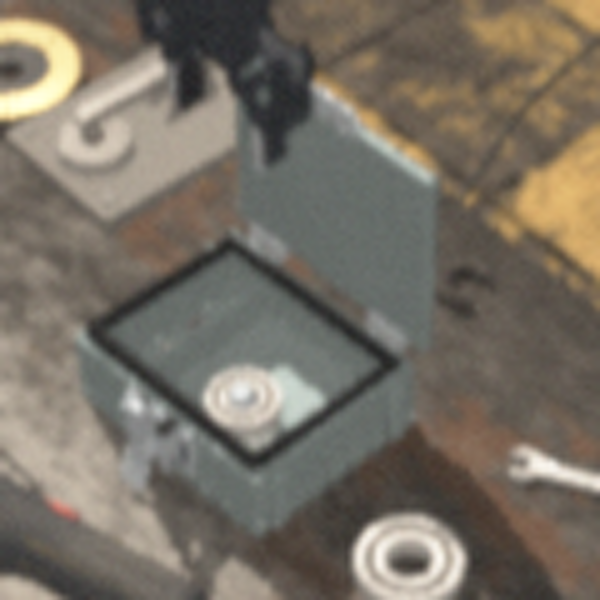

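{"op": "play_rows", "data": {"targets": [{"dx": 0, "dy": 0, "dz": -10, "yaw": 0}, {"dx": -4, "dy": -15, "dz": -10, "yaw": 0}, {"dx": -6, "dy": -30, "dz": 0, "yaw": 0}, {"dx": -6, "dy": -37, "dz": 0, "yaw": 0}, {"dx": 0, "dy": -37, "dz": 0, "yaw": 0}, {"dx": 0, "dy": -30, "dz": 0, "yaw": 0}, {"dx": 0, "dy": -18, "dz": 0, "yaw": 0}, {"dx": 0, "dy": 0, "dz": 0, "yaw": 0}], "jaw": 0}}

```text
t: 10.27
eef_pos: [0.6985, 0.1069, 0.2907]
tcp_rot: [[0.052, -0.999, -0.004], [-0.999, -0.052, -0.0], [0.0, 0.004, -1.0]]
ft_force: [-0.7, 0.3, 0.6]
opening: 0.002
```

```bash
python3 - <<'E'
from h import *
np.set_printoptions(precision=4,suppress=True)
c=cap('scene','scene8.png');im=c['image'];s=bot.sense();p=s['eef_pos'];print(p,s['joints'],s['opening'],s['ft_force'],proj(c,p))
cv2.imwrite('pics/z10.png',cv2.resize(im[90:240,200:350,::-1],None,fx=4,fy=4,interpolation=cv2.INTER_CUBIC))
E
```

```text
[0.6973 0.107  0.2914] [ 4.5636 23.7029 60.7591 -0.0009 95.7882 91.5534] -0.004976938107290838 [-0.289  -0.294   0.3281] [289.5945 126.3265]
```

View pics/z10.png

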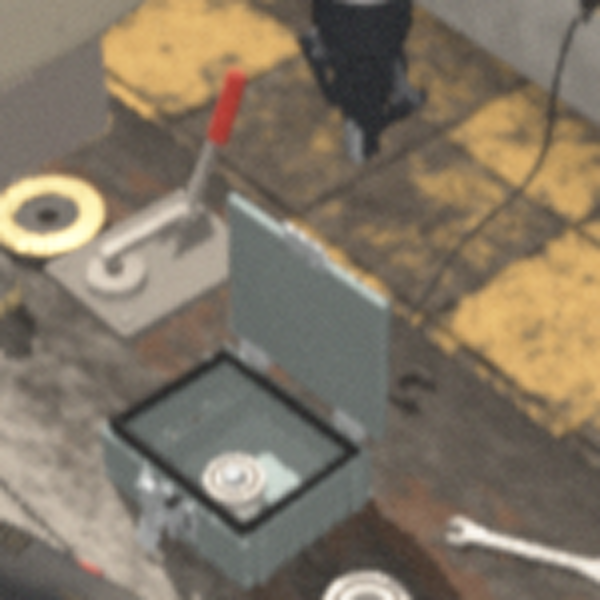

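{"op": "play_rows", "data": {"targets": [{"dx": 2, "dy": 0, "dz": 15, "yaw": 0}, {"dx": 0, "dy": 0, "dz": 25, "yaw": 0}, {"dx": 0, "dy": 0, "dz": 25, "yaw": 0}, {"dx": 0, "dy": 0, "dz": 18, "yaw": 0}, {"dx": 0, "dy": 8, "dz": 10, "yaw": 0}, {"dx": 0, "dy": 12, "dz": 0, "yaw": 0}, {"dx": 0, "dy": 12, "dz": 0, "yaw": 0}, {"dx": 0, "dy": 6, "dz": 0, "yaw": 0}]}}

```text
t: 10.98
eef_pos: [0.6568, 0.1032, 0.2007]
tcp_rot: [[0.053, -0.999, -0.002], [-0.999, -0.053, -0.0], [-0.0, 0.002, -1.0]]
ft_force: [-0.2, 0.2, 0.5]
opening: -0.001
```

{"op": "play_rows", "data": {"targets": [{"dx": 0, "dy": 6, "dz": 0, "yaw": 0}, {"dx": 0, "dy": 8, "dz": 0, "yaw": 0}, {"dx": 0, "dy": 9, "dz": 0, "yaw": 0}, {"dx": 0, "dy": 9, "dz": 1, "yaw": 0}, {"dx": 0, "dy": 9, "dz": 1, "yaw": 0}, {"dx": 0, "dy": 9, "dz": 2, "yaw": 0}]}}

```text
t: 11.48
eef_pos: [0.6094, 0.1006, 0.1985]
tcp_rot: [[0.053, -0.999, 0.003], [-0.999, -0.053, 0.0], [-0.0, -0.003, -1.0]]
ft_force: [1.4, -0.1, 2.6]
opening: 0.001
```

{"op": "play_rows", "data": {"targets": [{"dx": 0, "dy": 9, "dz": 2, "yaw": 0}, {"dx": 0, "dy": 9, "dz": 2.5, "yaw": 0}, {"dx": 0, "dy": 8, "dz": 3, "yaw": 0}, {"dx": 0, "dy": 8, "dz": 4, "yaw": 0}, {"dx": 0, "dy": 7, "dz": 5, "yaw": 0}]}}

```text
t: 11.9
eef_pos: [0.5682, 0.0984, 0.1817]
tcp_rot: [[0.053, -0.999, 0.002], [-0.999, -0.053, 0.0], [-0.0, -0.002, -1.0]]
ft_force: [0.5, 0.4, 0.8]
opening: -0.004
```

```bash
python3 - <<'E'
from h import *
np.set_printoptions(precision=4,suppress=True)
c=cap('scene','scene9.png');im=c['image'];s=bot.sense();p=s['eef_pos'];print(p,s['ft_force'],proj(c,p))
cv2.imwrite('pics/z11.png',cv2.resize(im[90:240,200:350,::-1],None,fx=4,fy=4,interpolation=cv2.INTER_CUBIC))
E
```

```text
[0.5667 0.0984 0.1802] [ 0.9178  0.3807 -1.2195] [261.4439 171.0726]
```

View pics/z11.png

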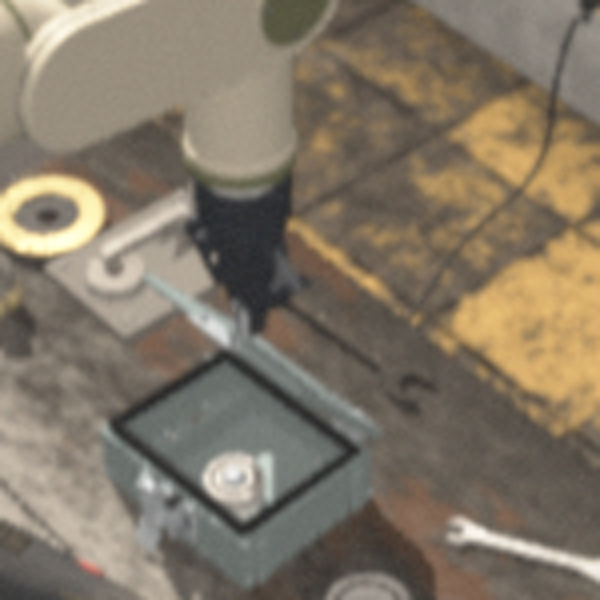

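{"op": "play_rows", "data": {"targets": [{"dx": 0, "dy": 7.5, "dz": 5.5, "yaw": 0}, {"dx": 0, "dy": 7.5, "dz": 6, "yaw": 0}, {"dx": 0, "dy": 7, "dz": 6.5, "yaw": 0}, {"dx": 0, "dy": 6.5, "dz": 7, "yaw": 0}, {"dx": 0, "dy": 6, "dz": 8, "yaw": 0}, {"dx": 0, "dy": 5.5, "dz": 8, "yaw": 0}, {"dx": 0, "dy": 4.5, "dz": 8.5, "yaw": 0}, {"dx": 0, "dy": 3.5, "dz": 8.5, "yaw": 0}]}}

```text
t: 12.62
eef_pos: [0.5198, 0.0958, 0.1219]
tcp_rot: [[0.053, -0.999, -0.0], [-0.999, -0.053, -0.0], [0.0, 0.0, -1.0]]
ft_force: [-0.6, -0.5, 0.5]
opening: -0.001
```

{"op": "play_rows", "data": {"targets": [{"dx": 0, "dy": 3, "dz": 6, "yaw": 0}, {"dx": 0, "dy": 2, "dz": 6, "yaw": 0}, {"dx": 0, "dy": 2, "dz": 5, "yaw": 0}, {"dx": 0, "dy": 1.5, "dz": 3, "yaw": 0}, {"dx": 0, "dy": 0, "dz": 2, "yaw": 0}, {"dx": 0, "dy": 0, "dz": 0, "yaw": 0}, {"dx": 0, "dy": 0, "dz": 0, "yaw": 0}]}}

```text
t: 13.2
eef_pos: [0.5121, 0.0954, 0.101]
tcp_rot: [[0.053, -0.999, 0.0], [-0.999, -0.053, -0.0], [0.0, -0.0, -1.0]]
ft_force: [-0.6, -0.5, -0.3]
opening: -0.003
```

```bash
python3 - <<'E'
from h import *
np.set_printoptions(precision=4,suppress=True)
c=cap('scene','scene10.png');im=c['image'];s=bot.sense();p=s['eef_pos'];print(p,s['ft_force'],s['ft_torque'],proj(c,p))
cv2.imwrite('pics/z12.png',cv2.resize(im[130:250,190:310,::-1],None,fx=5,fy=5,interpolation=cv2.INTER_CUBIC))
E
```

```text
[0.5123 0.0954 0.1012] [0.5147 0.2322 0.502 ] [ 0.0046 -0.0436  0.0137] [250.3183 196.034 ]
```

View pics/z12.png

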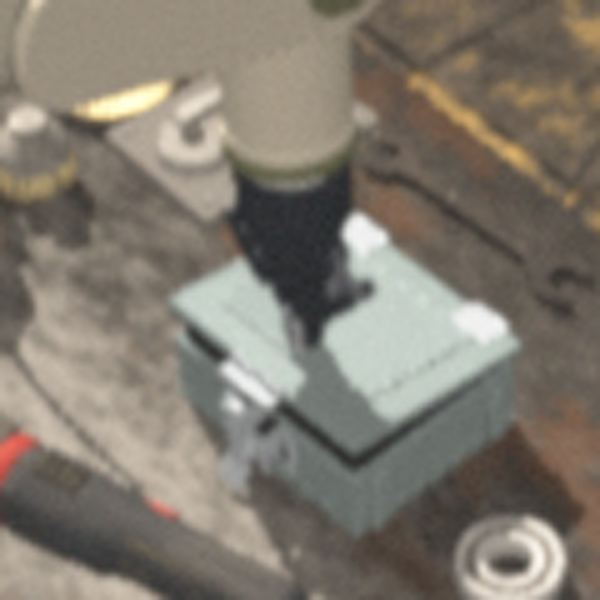

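{"op": "play_rows", "data": {"targets": [{"dx": 0, "dy": 0, "dz": 2.5, "yaw": 0}, {"dx": 0, "dy": 0, "dz": 2.5, "yaw": 0}, {"dx": 0, "dy": 0, "dz": 2.5, "yaw": 0}, {"dx": 0, "dy": 0, "dz": 0, "yaw": 0}, {"dx": 0, "dy": 0, "dz": 0, "yaw": 0}]}}

```text
t: 13.67
eef_pos: [0.5116, 0.0954, 0.093]
tcp_rot: [[0.053, -0.999, -0.001], [-0.999, -0.053, -0.0], [-0.0, 0.001, -1.0]]
ft_force: [-0.1, -0.5, -0.1]
opening: 0.002
```

{"op": "play_rows", "data": {"targets": [{"dx": 0, "dy": 0, "dz": 1, "yaw": 0}, {"dx": 0, "dy": 0, "dz": 0, "yaw": 0}, {"dx": 0, "dy": 0, "dz": 1, "yaw": 0}, {"dx": 0, "dy": 0, "dz": 0, "yaw": 0}, {"dx": 0, "dy": 0, "dz": 0, "yaw": 0}]}}

```text
t: 14.08
eef_pos: [0.512, 0.0954, 0.0914]
tcp_rot: [[0.053, -0.999, 0.0], [-0.999, -0.053, -0.0], [0.0, -0.0, -1.0]]
ft_force: [-0.6, -0.2, 0.5]
opening: 0.002
```

{"op": "play_rows", "data": {"targets": [{"dx": 0, "dy": 0, "dz": 1, "yaw": 0}, {"dx": 0, "dy": 0, "dz": 0, "yaw": 0}, {"dx": 0, "dy": 0, "dz": 0, "yaw": 0}]}}

```text
t: 14.33
eef_pos: [0.5119, 0.0954, 0.0903]
tcp_rot: [[0.053, -0.999, 0.0], [-0.999, -0.053, 0.0], [-0.0, -0.0, -1.0]]
ft_force: [-0.1, -0.1, 0.8]
opening: -0.0
```

{"op": "play_rows", "data": {"targets": [{"dx": 0, "dy": 0, "dz": 1, "yaw": 0}, {"dx": 0, "dy": 0, "dz": 0, "yaw": 0}, {"dx": 0, "dy": 0, "dz": 0, "yaw": 0}]}}

```text
t: 14.58
eef_pos: [0.5119, 0.0954, 0.0894]
tcp_rot: [[0.053, -0.999, 0.0], [-0.999, -0.053, 0.0], [-0.0, -0.0, -1.0]]
ft_force: [-1.8, 0.2, 3.0]
opening: 0.002
```

{"op": "play_rows", "data": {"targets": [{"dx": 0, "dy": 0, "dz": 0.8, "yaw": 0}, {"dx": 0, "dy": 0, "dz": 0, "yaw": 0}, {"dx": 0, "dy": 0, "dz": 0, "yaw": 0}]}}

```text
t: 14.83
eef_pos: [0.5118, 0.0954, 0.0885]
tcp_rot: [[0.053, -0.999, -0.0], [-0.999, -0.053, -0.0], [-0.0, 0.0, -1.0]]
ft_force: [-1.4, -0.5, 4.9]
opening: 0.003
```

{"op": "play_rows", "data": {"targets": [{"dx": 0, "dy": 0, "dz": 0.8, "yaw": 0}, {"dx": 0, "dy": 0, "dz": 0, "yaw": 0}, {"dx": 0, "dy": 0, "dz": 0, "yaw": 0}]}}

```text
t: 15.08
eef_pos: [0.5118, 0.0954, 0.0878]
tcp_rot: [[0.053, -0.999, -0.0], [-0.999, -0.053, -0.0], [0.0, 0.0, -1.0]]
ft_force: [-3.2, -0.8, 5.7]
opening: -0.002
```

{"op": "play_rows", "data": {"targets": [{"dx": 0, "dy": 0, "dz": 0.8, "yaw": 0}, {"dx": 0, "dy": 0, "dz": 0, "yaw": 0}, {"dx": 0, "dy": 0, "dz": 0, "yaw": 0}]}}

```text
t: 15.33
eef_pos: [0.5117, 0.0954, 0.087]
tcp_rot: [[0.053, -0.999, -0.0], [-0.999, -0.053, -0.0], [0.0, 0.0, -1.0]]
ft_force: [-4.1, -1.2, 6.9]
opening: -0.003
```

{"op": "play_rows", "data": {"targets": [{"dx": 0, "dy": 0, "dz": 0.7, "yaw": 0}, {"dx": 0, "dy": 0, "dz": 0, "yaw": 0}, {"dx": 0, "dy": 0, "dz": 0, "yaw": 0}]}}

```text
t: 15.58
eef_pos: [0.5117, 0.0954, 0.0865]
tcp_rot: [[0.053, -0.999, -0.001], [-0.999, -0.053, -0.0], [0.0, 0.001, -1.0]]
ft_force: [-5.3, -0.8, 7.6]
opening: 0.002
```

```bash
python3 - <<'E'
from h import *
np.set_printoptions(precision=4,suppress=True)
c=cap('scene','scene11.png');im=c['image'];s=bot.sense();p=s['eef_pos'];print(p,s['ft_force'],s['ft_torque'])
cv2.imwrite('pics/z13.png',cv2.resize(im[190:240,205:265,::-1],None,fx=10,fy=10,interpolation=cv2.INTER_CUBIC))
E
```

```text
[0.5117 0.0954 0.0864] [-4.7302 -0.6858  7.5955] [-0.1012  0.891   0.0593]
```

View pics/z13.png

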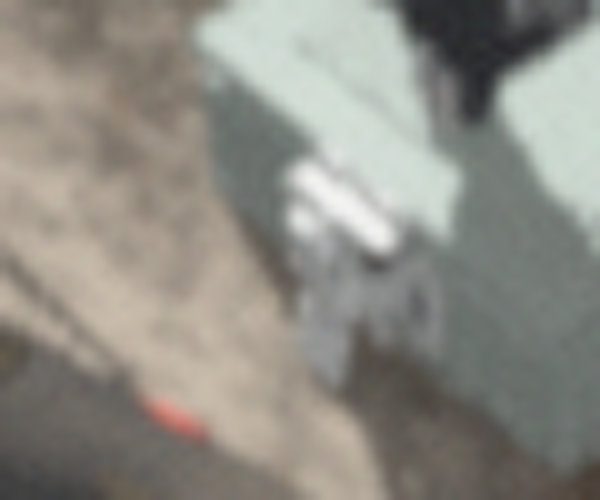

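{"op": "play_rows", "data": {"targets": [{"dx": 0, "dy": 0.5, "dz": 0.7, "yaw": 0}, {"dx": 0, "dy": 0, "dz": 0, "yaw": 0}, {"dx": 0, "dy": 0, "dz": 0, "yaw": 0}]}}

```text
t: 15.88
eef_pos: [0.5116, 0.0954, 0.086]
tcp_rot: [[0.053, -0.999, 0.0], [-0.999, -0.053, 0.0], [-0.0, -0.0, -1.0]]
ft_force: [-4.2, -0.9, 7.3]
opening: -0.001
```

{"op": "play_rows", "data": {"targets": [{"dx": 0, "dy": 0.3, "dz": 0.6, "yaw": 0}, {"dx": 0, "dy": 0, "dz": 0, "yaw": 0}, {"dx": 0, "dy": 0, "dz": 0, "yaw": 0}]}}

```text
t: 16.13
eef_pos: [0.5115, 0.0954, 0.0855]
tcp_rot: [[0.053, -0.999, 0.001], [-0.999, -0.053, 0.0], [-0.0, -0.001, -1.0]]
ft_force: [-2.8, 0.1, 8.0]
opening: -0.001
```

{"op": "play_rows", "data": {"targets": [{"dx": 0, "dy": 0.2, "dz": 0.6, "yaw": 0}, {"dx": 0, "dy": 0, "dz": 0, "yaw": 0}, {"dx": 0, "dy": 0, "dz": 0, "yaw": 0}]}}

```text
t: 16.38
eef_pos: [0.5114, 0.0954, 0.085]
tcp_rot: [[0.053, -0.999, 0.001], [-0.999, -0.053, 0.0], [-0.0, -0.001, -1.0]]
ft_force: [-2.8, -0.7, 7.3]
opening: 0.002
```

{"op": "play_rows", "data": {"targets": [{"dx": 0, "dy": 0.2, "dz": 0.6, "yaw": 0}, {"dx": 0, "dy": 0, "dz": 0, "yaw": 0}, {"dx": 0, "dy": 0, "dz": 0, "yaw": 0}]}}

```text
t: 16.63
eef_pos: [0.5114, 0.0954, 0.0846]
tcp_rot: [[0.053, -0.999, 0.002], [-0.999, -0.053, 0.0], [-0.0, -0.002, -1.0]]
ft_force: [-2.8, 0.0, 9.1]
opening: -0.003
```

{"op": "play_rows", "data": {"targets": [{"dx": 0, "dy": 0.2, "dz": 0.6, "yaw": 0}, {"dx": 0, "dy": 0, "dz": 0, "yaw": 0}, {"dx": 0, "dy": 0, "dz": 0, "yaw": 0}]}}

```text
t: 16.88
eef_pos: [0.5113, 0.0953, 0.0841]
tcp_rot: [[0.053, -0.999, 0.002], [-0.999, -0.053, 0.0], [0.0, -0.002, -1.0]]
ft_force: [-2.0, -1.0, 8.5]
opening: -0.0
```

{"op": "play_rows", "data": {"targets": [{"dx": 0, "dy": 0.2, "dz": 0.6, "yaw": 0}, {"dx": 0, "dy": 0, "dz": 0, "yaw": 0}, {"dx": 0, "dy": 0, "dz": 0, "yaw": 0}]}}

```text
t: 17.13
eef_pos: [0.5113, 0.0954, 0.0837]
tcp_rot: [[0.053, -0.999, 0.002], [-0.999, -0.053, 0.0], [-0.0, -0.002, -1.0]]
ft_force: [-2.1, 0.7, 9.3]
opening: -0.001
```

{"op": "play_rows", "data": {"targets": [{"dx": 0, "dy": 0.2, "dz": 0.5, "yaw": 0}, {"dx": 0, "dy": 0, "dz": 0, "yaw": 0}, {"dx": 0, "dy": 0, "dz": 0, "yaw": 0}]}}

```text
t: 17.38
eef_pos: [0.5113, 0.0953, 0.0834]
tcp_rot: [[0.053, -0.999, 0.003], [-0.999, -0.053, 0.0], [-0.0, -0.003, -1.0]]
ft_force: [-1.9, 0.1, 11.5]
opening: 0.004
```

```bash
python3 - <<'E'
from h import *
np.set_printoptions(precision=4,suppress=True)
c=cap('scene','scene12.png');im=c['image'];s=bot.sense();p=s['eef_pos'];print(p,s['ft_force'],s['ft_torque'])
cv2.imwrite('pics/z14.png',cv2.resize(im[190:240,205:265,::-1],None,fx=10,fy=10,interpolation=cv2.INTER_CUBIC))
E
```

```text
[0.5113 0.0953 0.0834] [-2.2709 -0.1935 10.543 ] [-0.0951  0.4191 -0.0494]
```

View pics/z14.png

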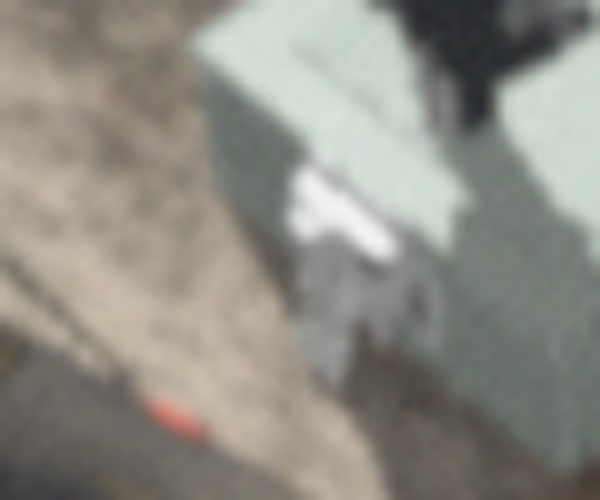

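{"op": "play_rows", "data": {"targets": [{"dx": 0, "dy": 0.2, "dz": 0.5, "yaw": 0}, {"dx": 0, "dy": 0, "dz": 0, "yaw": 0}, {"dx": 0, "dy": 0, "dz": 0, "yaw": 0}]}}

```text
t: 17.68
eef_pos: [0.5112, 0.0954, 0.0829]
tcp_rot: [[0.053, -0.999, 0.003], [-0.999, -0.053, 0.0], [-0.0, -0.003, -1.0]]
ft_force: [-2.2, -0.5, 11.0]
opening: -0.003
```

{"op": "play_rows", "data": {"targets": [{"dx": 0, "dy": 0.2, "dz": 0.5, "yaw": 0}, {"dx": 0, "dy": 0, "dz": 0, "yaw": 0}, {"dx": 0, "dy": 0, "dz": 0, "yaw": 0}]}}

```text
t: 17.93
eef_pos: [0.5112, 0.0953, 0.0824]
tcp_rot: [[0.053, -0.999, 0.003], [-0.999, -0.053, 0.0], [-0.0, -0.003, -1.0]]
ft_force: [-2.3, 0.1, 8.9]
opening: -0.003
```

```bash
python3 - <<'E'
from h import *
np.set_printoptions(precision=4,suppress=True)
c=cap('scene','scene13.png');im=c['image'];s=bot.sense();p=s['eef_pos'];print(p,s['ft_force'],s['ft_torque'])
cv2.imwrite('pics/z15.png',cv2.resize(im[190:240,205:265,::-1],None,fx=10,fy=10,interpolation=cv2.INTER_CUBIC))
E
```

```text
[0.5112 0.0954 0.0824] [-0.7542 -0.4963  9.9902] [-0.0311  0.1525  0.0063]
```

View pics/z15.png

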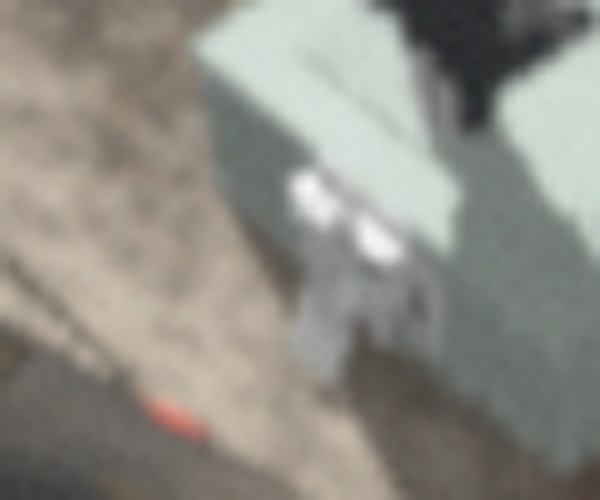

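{"op": "play_rows", "data": {"targets": [{"dx": 0, "dy": 0, "dz": 0.3, "yaw": 0}, {"dx": 0, "dy": 0, "dz": 0, "yaw": 0}, {"dx": 0, "dy": 0, "dz": 0, "yaw": 0}]}}

```text
t: 18.23
eef_pos: [0.5112, 0.0954, 0.0824]
tcp_rot: [[0.053, -0.999, 0.003], [-0.999, -0.053, 0.0], [-0.0, -0.003, -1.0]]
ft_force: [-2.4, 0.1, 12.3]
opening: -0.0
```

{"op": "play_rows", "data": {"targets": [{"dx": 0, "dy": 0, "dz": -1, "yaw": 0}, {"dx": 0, "dy": 0, "dz": -3, "yaw": 0}, {"dx": 0, "dy": 0, "dz": -6, "yaw": 0}, {"dx": 0, "dy": 0, "dz": -10, "yaw": 0}, {"dx": 0, "dy": 0, "dz": -20, "yaw": 0}, {"dx": 0, "dy": 0, "dz": -30, "yaw": 0}, {"dx": 0, "dy": 0, "dz": -40, "yaw": 0}, {"dx": 0, "dy": 0, "dz": -30, "yaw": 0}]}}

```text
t: 18.9
eef_pos: [0.5098, 0.0953, 0.224]
tcp_rot: [[0.053, -0.999, 0.002], [-0.999, -0.053, 0.0], [-0.0, -0.002, -1.0]]
ft_force: [0.6, -0.2, 0.5]
opening: 0.001
```

{"op": "play_rows", "data": {"targets": [{"dx": 20, "dy": 5, "dz": 0, "yaw": 0}, {"dx": 35, "dy": 8, "dz": 0, "yaw": 0}, {"dx": 40, "dy": 8, "dz": 0, "yaw": 0}, {"dx": 40, "dy": 8, "dz": 0, "yaw": 0}, {"dx": 40, "dy": 8, "dz": 0, "yaw": 0}, {"dx": 40, "dy": 8, "dz": 0, "yaw": 0}, {"dx": 30, "dy": 5, "dz": 0, "yaw": 0}, {"dx": 15, "dy": 0, "dz": 0, "yaw": 0}]}}

```text
t: 19.57
eef_pos: [0.4724, -0.1706, 0.2216]
tcp_rot: [[0.05, -0.999, 0.0], [-0.999, -0.05, -0.002], [0.002, -0.0, -1.0]]
ft_force: [0.1, 0.0, -0.6]
opening: 0.002
```

```bash
python3 - <<'E'
from h import *
np.set_printoptions(precision=4,suppress=True)
c=cap('scene','scene14.png');im=c['image'];s=bot.sense();print(s['t'],s['eef_pos'],s['ft_force'])
cv2.imwrite('pics/z16.png',cv2.resize(im[180:240,200:272,::-1],None,fx=10,fy=10,interpolation=cv2.INTER_CUBIC))
t=cap('top','top14.png');W=world(t);ok=t['z_map']>0
R=np.array([[.9986,-.0523],[.0523,.9986]]);X=(W[...,:2]-[.5447,.0962])@R
m=ok&(abs(X[...,1])<.085)&(X[...,0]>-.06)&(X[...,0]<.06)&(abs(W[...,2]-.076)<.02)
A=np.c_[X[m][:,0],X[m][:,1],np.ones(m.sum())];print(m.sum(),np.linalg.lstsq(A,W[m][:,2],rcond=None)[0], 'slope -> angle')
E
```

```text
19.6167 [ 0.4729 -0.1717  0.2216] [-1.1313 -1.4287 -0.1138]
2878 [0.0162 0.0014 0.0757] slope -> angle
```

View pics/z16.png

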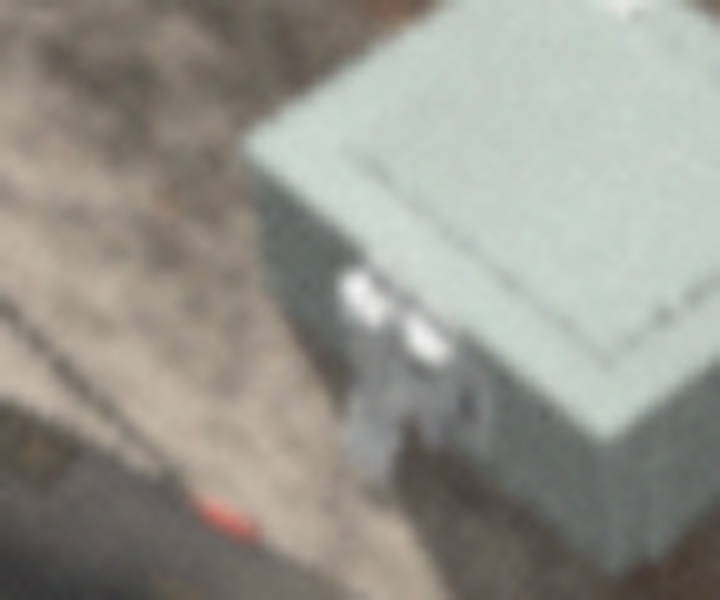

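View pics/top14.png

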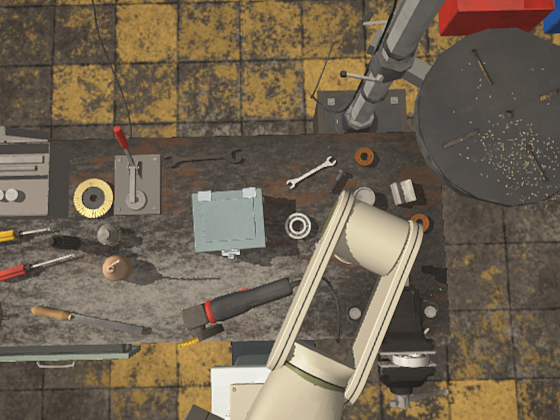

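{"op": "play_rows", "data": {"targets": [{"dx": 0, "dy": 0, "dz": 0, "yaw": 0}, {"dx": 0, "dy": 0, "dz": 0, "yaw": 0}, {"dx": 0, "dy": 0, "dz": 0, "yaw": 0}, {"dx": 0, "dy": 0, "dz": 0, "yaw": 0}]}}

```text
t: 20.0
eef_pos: [0.4737, -0.1659, 0.2208]
tcp_rot: [[0.055, -0.999, 0.0], [-0.999, -0.055, 0.0], [-0.0, -0.0, -1.0]]
ft_force: [0.5, -0.6, -0.2]
opening: -0.002
```

```bash
python3 -c "
from cell import bot
print(bot.hand_in(), bot.sense()['t'])"
```

```text
the job is handed in; nothing more can be done
the job is handed in; nothing more can be done
```

I put the smaller bearing over the post, closed the lid and pressed it down until the hook snapped over the keeper. I handed the job in at about 20 s.

- **Bearing:** it slid over the post without resistance. A picture taken before closing shows it lying flat with the post tip through its bore.
- **Lid and hook:** I pressed in steps of 0.5–1 mm. The force rose to about 11.5 N, then dropped to about 9 N as the hook snapped. One last 0.3 mm check met the firm buffers at about 12 N; that was the highest reading taken, always at the end of a step.
- **After letting go:** the lid measured −0.016 rad (front slightly low), so it is held and has not sprung back. The pictures show the hook over the keeper.
- **Other items:** the larger bearing and the oil can look unmoved in the last overhead picture. The tin was partly hidden by the arm there, but nothing touched it.

No check failed. The camera estimates of the post's position disagreed by up to about 2 mm, which was within the bore's clearance.

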